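Show the mate the next cog, its stub and its nut

ROBOT

A 6-joint arm with a two-finger parallel gripper is mounted at the origin on the work surface. World frame = base frame: x ahead of the robot, y to its left, z up, the work surface at z = 0. Lengths are in mm, angles in rad, forces in N, time in s.
With the tool pointing down it reaches from about 275 to 975 mm from the base axis. Payload 8.4 kg.
Tool frame: the origin (TCP) lies between the finger pads, 19 mm behind the fingertips; this is the grasp point; z points along the fingers, y is the line along which they close (so a half turn about z gives the same grasp; the last joint's range is limited). The gripper opens to 92 mm and grips with 3 to 60 N. Pads are 20 mm wide; open, the fingers measure 128 mm over their backs; the gripper's body (75 mm by 189 mm) begins 69 mm behind the grasp point.
Start: joints at [-1.249, 0.353, 1.633, -0, 1.155, -0.002], TCP at [198.856, -592.524, 233.283] pointing down, gripper open.
Joint ranges: [-2.63, 2.63], [-0.92, 2.1], [0.06, 2.66], [-1.3, 4.44], [0, 2.69], [-3.02, 3.02]. Speed limits (rad/s): [2.22, 2.22, 2.79, 3.14, 3.14, 3.14].

INTERFACE

Orientations are given as a rotation vector (axis times angle).
In Python, from bench import ctrl gives the robot as it stands. The module is installed in compiled form; this text tells all that it offers.
- The arm moves only by the tool play_rows, never from a script. Its argument "commands" is a list of rows, each a list of 4 numbers: the shift along the tool's x, y, z in m, then the turn about the tool's z in degrees. A call has 1 to 10 rows; each row is the pose to reach, as a shift and turn from the pose commanded when the call began, along the tool's axes at that moment; what a row does not reach only later rows make up. A row lasts 1/10 s, in which the tool goes at most 50 mm and 8.59 degrees, less where a joint would pass 70% of its speed; a pose out of reach is approached as far as the arm can. A call with a gripper value outside its range is refused whole. "claw" is the finger opening in m, from 0 to 0.0919, set as the call begins (left out, the last holds). The fingers move at their own pace and stop on an object; "newtons" is the grip in N (left out, the last holds). Time passes only in rows, so rows that repeat a pose let the fingers close. It gives the time, the measured TCP pose, the force, the opening and the grip force at its end, in the units of the state.
- ctrl.observe(): the state, without advancing time (a new reading comes with each control period).
- ctrl.camera(name): name is "scene" or "top" or "wrist"; returns the picture (480x640x3 uint8, red, green, blue); there is no depth.
- ctrl.camera_params(name): a dict with "fx", "fy", "cx", "cy" (pixels), "R" (3x3) and "t" (3): a world point X has camera coordinates R X + t. Camera axes: x right, y down, z forward; pixel columns grow to the right and rows downward; lengths in mm; the calibration is good to about 2 mm. A picture is of the moment at which its call begins: read the wrist's pose just before it. camera_params takes no time and is no camera call; for the wrist camera it gives the pose at the moment of the call.
- ctrl.hand_in(): hands the job in; it is judged then, once.
The state is a dict: "t": time; "qpos": joint angles; "joint_vel": joint speeds; "effort": joint torques, N m; "ee_pos": TCP position; "eef_rot": TCP orientation; "ft_force": force on the tool from outside, world axes, zero at the start; "wrist_torque": the same for the moment, N m; "opening": opening from 0.0 (shut) to 1.0 (fully open); "grip_force": force on a finger pad.
Only numpy, scipy, OpenCV 4.12 (cv2) and the standard library are available. Lean on these libraries where they do the work, as an engineer would, in place of code of your own. Each camera call takes 0.05 s, during which the arm holds its last target. There are 200 camera calls.

TASK

A workmate is assembling a sculpture from scrap cog wheels; show him the next part, by pointing straight down with the fingertips 2 to 5 cm above the middle of each thing and staying there for a good two seconds: first the largest loose cog wheel, then the bare stub on the wooden slab where it goes, then the wing nut that will hold it. Touch nothing at all, and lift the hand well clear between pointings so that it never comes down low over any of the other cogs, nuts or stubs. Finish with the hand raised at least 25 cm above the bench.

Things in the scene. Friction and masses are not known exactly. Their poses are not given: they have to be found in the camera images.
- big_gear_top (a point): The largest cog wheel (first to point at): a plain steel cog wheel lying flat and loose on the bench, 120 mm across the tooth tips, 12 mm thick with a 2 mm raised boss round its bore. This point: centre of the boss's top face, 14 mm above the bench, z up, turns with the wheel
- bare_stub_top (a point): The bare stub (second to point at): a threaded steel stub, 12 mm in diameter, 45 mm tall, standing fixed and with nothing on it on a round wooden slab (240 mm across, 30 mm thick, fixed to the bench). Three stubs stand 121 mm apart, 70 mm from the slab's middle; the other two carry small cog wheels. This point: centre of the stub's top end, 75 mm above the bench, z up
- wing_nut_top (a point): The wing nut (third to point at): plain steel, round body 24 mm across and 16 mm tall with two upright ears, about 56 mm from ear to ear (along its x axis), loose on the bench. This point: on its axis at its highest level, 29 mm above the bench, z up
- mid_gear_top (a point): Another wheel, not to be pointed at: a plain steel cog wheel lying flat and loose on the bench, 90 mm across the tooth tips, 12 mm thick with a 2 mm raised boss round its bore. This point: centre of the boss's top face, 14 mm above the bench, z up
- small_gear_top (a point): Another wheel, not to be pointed at: a plain steel cog wheel lying flat and loose on the bench, 65 mm across the tooth tips, 12 mm thick with a 2 mm raised boss round its bore. This point: centre of the boss's top face, 14 mm above the bench, z up
- hex_nut_top (a point): A plain steel hexagon nut, 32 mm across flats, not to be pointed at, loose on the bench. This point: on its axis at its highest level, 16 mm above the bench, z up
- cap_nut_top (a point): A steel cap nut with a domed top, 26 mm across flats, not to be pointed at, loose on the bench. This point: on its axis at its highest level, 26 mm above the bench, z up
- fitted_a_top (a point): A threaded steel stub, 45 mm tall, fixed in the wooden slab and already carrying a 64 mm cog wheel and a hexagon nut (an occupied place, not to be pointed at). This point: top end of the stub, 75 mm above the bench, z up
- fitted_b_top (a point): A threaded steel stub, 45 mm tall, fixed in the wooden slab and already carrying a 64 mm cog wheel and a hexagon nut (an occupied place, not to be pointed at). This point: top end of the stub, 75 mm above the bench, z up
- spanner: A steel spanner 190 mm long lying on the far part of the bench; origin at the middle of its underside. Only a bystander: leave it alone
- mug: A blue mug 80 mm across and 90 mm tall, to the left; origin at the centre of its underside. Only a bystander: leave it alone
- driver: A screwdriver 200 mm long lying on the far part of the bench; origin at its underside. Only a bystander: leave it alone
There are look-alikes about, which are no part of the job. What is shaped like the part that bears big_gear_top but purple or red is not meant.

How it is judged (in metres and radians):
On the way, in this order (a step that is already met when the one before it is completed fails the run):
1. the tool point is held just above the middle of the largest cog wheel, pointing down (horizontal distance between the grasp point and big_gear_top below 0.035 m and z of the grasp point in the frame of big_gear_top between 0.02 and 0.09 m and angle between the grasp point's own z axis and vertical above 2.3 rad), for 1.5 s.
2. then it is held just above the bare stub, pointing down (horizontal distance between the grasp point and bare_stub_top below 0.028 m and z of the grasp point in the frame of bare_stub_top between 0.02 and 0.09 m and angle between the grasp point's own z axis and vertical above 2.3 rad), for 1.5 s.
3. then it is held just above the wing nut, pointing down (horizontal distance between the grasp point and wing_nut_top below 0.028 m and z of the grasp point in the frame of wing_nut_top between 0.02 and 0.09 m and angle between the grasp point's own z axis and vertical above 2.3 rad), for 1.5 s.
At the end, for the whole second after the job is handed in: After the three pointings in order (tool point 20 to 90 mm above the thing, within 35 mm of the wheel's axis or 28 mm of the stub's or wing nut's, 1.5 s each), the tool point is over 0.20 m above the bench, and all wheels and nuts are within 5 mm, the other things within 8 mm, of their start (height (world z) of the grasp point above 0.2 m and distance of each of big_gear_top, mid_gear_top, small_gear_top, wing_nut_top, hex_nut_top, cap_nut_top from where it was at the start of the episode below 0.005 m and distance of each of spanner, mug, driver from where it was at the start of the episode below 0.008 m and linear speed of each of spanner, mug, driver below 0.02 m/s); the robot touches nothing.
It fails at once if the robot touches anything (contact force between any of the fingers, the arm and anything else above 0.5 N).
It fails at once if a wheel, nut or other loose thing is lifted or shifted by more than 8 mm (distance of any of big_gear_top, mid_gear_top, small_gear_top, wing_nut_top, hex_nut_top, cap_nut_top, spanner, mug, driver from where it was at the start of the episode above 0.008 m).
It fails at once if the tool point comes down low (under 60 mm) over the middle (within 20 mm) of a wrong wheel, a wrong nut or an occupied stub ((horizontal distance between the grasp point and mid_gear_top below 0.02 m and z of the grasp point in the frame of mid_gear_top below 0.06 m) or (horizontal distance between the grasp point and small_gear_top below 0.02 m and z of the grasp point in the frame of small_gear_top below 0.06 m) or (horizontal distance between the grasp point and hex_nut_top below 0.02 m and z of the grasp point in the frame of hex_nut_top below 0.06 m) or (horizontal distance between the grasp point and cap_nut_top below 0.02 m and z of the grasp point in the frame of cap_nut_top below 0.06 m) or (horizontal distance between the grasp point and fitted_a_top below 0.02 m and z of the grasp point in the frame of fitted_a_top below 0.06 m) or (horizontal distance between the grasp point and fitted_b_top below 0.02 m and z of the grasp point in the frame of fitted_b_top below 0.06 m)).
It also fails if it takes over 54 s, if anything falls off the work surface, if the arm or the gripper's body presses on something with over 40 N, if the wrist force passes 120 N, or if a joint passes its speed limit or range.

## Working session

There is one attempt and no reset: what is moved stays moved. The work goes in short steps, Python scripts to look and compute and a tool call to move; the robot and the scene stay as the last step left them, time stands still between calls to the robot, and variables do not carry over. Pictures are saved under pics/ and viewed, at most 10 in all, crops included, and the job is handed in when it is done.

Besides the shell and the picture viewer there is one more tool, called in YAML: its name, and indented under it one key for each argument. play_rows: Moves the arm, as the interface text tells. Its arguments: {"type":"object","properties":{"commands":{"type":"array","items":{"type":"array","items":{"type":"number"}}},"claw":{"type":"number"},"newtons":{"type":"number"}},"required":["commands"]}

```bash
mkdir -p pics; python3 - <<'E'
from bench import ctrl
import cv2
for n in("top","scene"):
    p=ctrl.camera_params(n); print(n,p)
    cv2.imwrite(f"pics/{n}.png",ctrl.camera(n)[:,:,::-1])
s=ctrl.observe(); print(s["t"],s["ee_pos"],s["eef_rot"],s["opening"])
E
```

```text
top {'fx': 585.5586315500216, 'fy': 585.5586315500216, 'cx': 316.618944936221, 'cy': 228.362635412381, 'R': array([[-0.00392899, -0.99997073, -0.00656533],
       [-0.99911468,  0.00420046, -0.0418594 ],
       [ 0.04188576,  0.00639505, -0.99910194]]), 't': array([  68.33895971,  484.5486314 , 1364.58986083])}
scene {'fx': 490.9628037025643, 'fy': 490.9628037025643, 'cx': 323.27462474971776, 'cy': 231.45324139987292, 'R': array([[ 0.77663896,  0.62983212, -0.01197637],
       [ 0.48331913, -0.60795342, -0.62991686],
       [-0.40402295,  0.48342957, -0.77657022]]), 't': array([-433.72152063, -137.05101439, 1183.29638756])}
0.1 [ 198.70369462 -592.13742758  232.67131166] [-3.09932805e+00 -5.06244872e-01  3.52423672e-04] 0.9982049995616863
```

View pics/top.png

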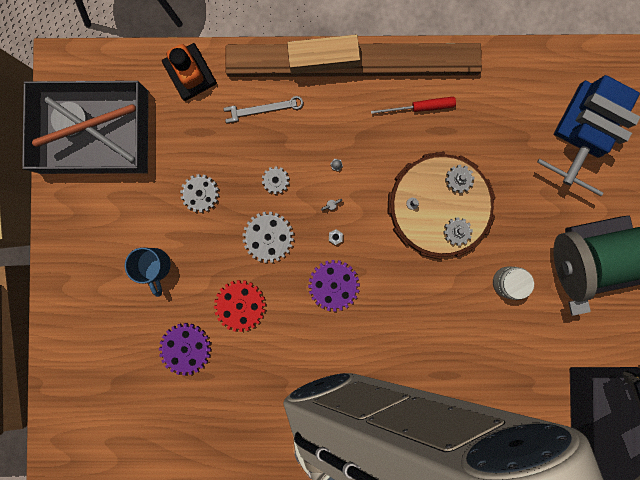

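View pics/scene.png

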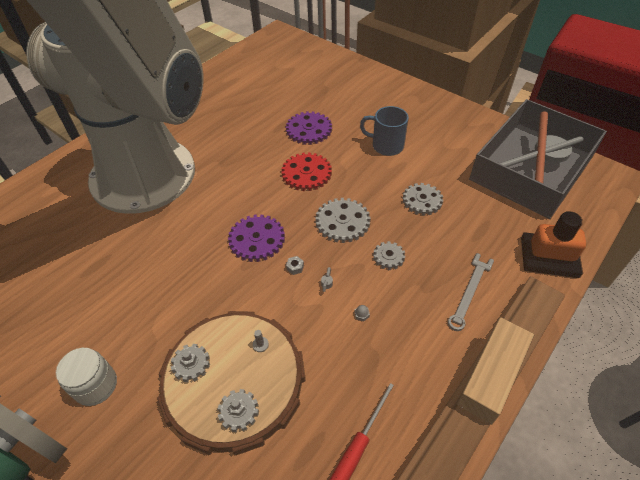

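Top view: the big steel wheel is at (269,237), the bare stub at about (413,204) and the wing nut at (332,205). The hex nut is at (336,237), the cap nut at (336,165) and the fitted stubs at (459,179) and (458,232). In the scene view the wheel is at (342,219), the stub top at (258,333) and the nut at (327,280).

```bash
cat >h.py <<'E'
import numpy as np
from bench import ctrl
def ray(n,u,v):
    p=ctrl.camera_params(n);R=p["R"]
    return -R.T@p["t"], R.T@np.array([(u-p["cx"])/p["fx"],(v-p["cy"])/p["fy"],1])
def plane(n,uv,z):
    c,d=ray(n,*uv); return c+d*(z-c[2])/d[2]
def cross(a,b):
    (c,d),(e,f)=ray("top",*a),ray("scene",*b)
    s=np.linalg.lstsq(np.c_[d,-f],e-c,rcond=None)[0]
    P,Q=c+d*s[0],e+f*s[1]; return (P+Q)/2,np.linalg.norm(P-Q)
E
python3 - <<'E'
from h import *
import cv2
np.set_printoptions(precision=1,suppress=True)
im=cv2.imread("pics/top.png");hsv=cv2.cvtColor(im,cv2.COLOR_BGR2HSV)
m=((hsv[...,1]<50)&(hsv[...,2]>70)).astype(np.uint8)
m=cv2.morphologyEx(m,cv2.MORPH_CLOSE,np.ones((3,3)))
for c in cv2.findContours(m,cv2.RETR_EXTERNAL,cv2.CHAIN_APPROX_NONE)[0]:
    (u,v),r=cv2.minEnclosingCircle(c)
    if 170<u<490 and 140<v<270 and r>3: print("px",np.array([u,v,r]),"z14",plane("top",(u,v),14),"diam mm",r*2*1350/585)
for k,a,b,z in(("gear",(269,237),(342,219),14),("stub",(413,204),(258,333),75),("wing",(332,205),(327,280),20)):
    print(k,plane("top",a,z),plane("scene",b,z),cross(a,b))
c=lambda n,x,y,w,h:cv2.resize(cv2.imread(f"pics/{n}.png")[y:y+h,x:x+w],(400,300),interpolation=cv2.INTER_CUBIC)
cv2.imwrite("pics/crop.png",np.vstack([np.hstack([c("top",310,175,80,60),c("top",385,175,80,60)]),np.hstack([c("scene",290,250,80,60),c("scene",220,310,80,60)])]))
E
```

```text
px [335.2 236.8   7.3] z14 [464.7  22.8  14. ] diam mm 33.73868135305551
px [457.9 231.1  14.1] z14 [ 476.9 -263.9   14. ] diam mm 65.02432162945087
px [267.6 236.7  25.5] z14 [465.6 181.2  14. ] diam mm 117.73247645451472
px [330.5 204.5  10.5] z14 [540.6  33.6  14. ] diam mm 48.51691466111403
px [412.1 203.    6. ] z14 [ 543.1 -157.7   14. ] diam mm 27.49396177438589
px [199.  192.7  19.1] z14 [569.8 342.6  14. ] diam mm 88.02540118877704
px [275.1 179.8  13.7] z14 [599.4 163.5  14. ] diam mm 63.02025868342473
px [459.8 178.   14.1] z14 [ 601.5 -270.    14. ] diam mm 65.07859303401067
px [336.  164.5   6.2] z14 [634.8  20.2  14. ] diam mm 28.54503998389611
gear [464.9 177.9  14. ] [467.9 176.6  14. ] (array([465.5, 178.7,  10.2]), np.float64(1.381476303385641))
stub [ 535.8 -150.1   75. ] [ 542.6 -154.5   75. ] (array([ 537.1, -151.5,   63.6]), np.float64(1.1171239838900504))
wing [538.9  30.2  20. ] [544.   29.8  20. ] (array([540.6,  31.3,  14.7]), np.float64(3.4768070204730925))
```

View pics/crop.png

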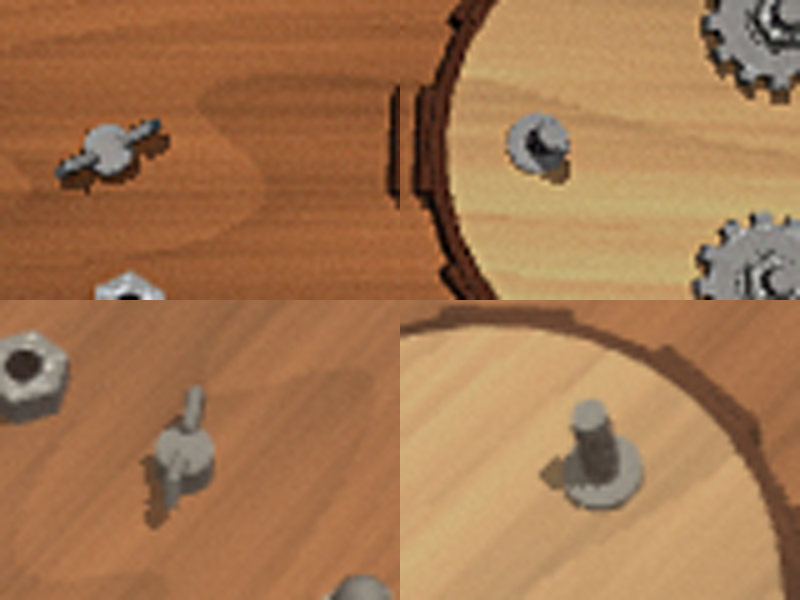

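Closer up, the stub top is at top-view (415.4,202) and scene (258,332.6), which gives (541,-155). The wing nut is at (331.6,205), which gives (540,31). The wheel is at (466,180), and its measured diameter is 118 mm, as it should be. The stub lies about 122 mm from the fitted ones, which fits the 121 mm given. I'll raise the hand, close the fingers and travel high.

play_rows:
  commands:
    - [0,0,-0.03]
    - [0,0,-0.06]
  claw: 0

```text
validation failed for argument at $.co...
```

Rows need all four numbers.

play_rows:
  commands:
    - [0,0,-0.03,0]
    - [0,0,-0.06,0]
    - [0.01,-0.013,-0.06,0]
    - [0.03,-0.039,-0.06,0]
    - [0.055,-0.071,-0.06,0]
    - [0.08,-0.104,-0.06,0]
    - [0.105,-0.136,-0.06,0]
    - [0.13,-0.169,-0.06,0]
    - [0.155,-0.201,-0.06,0]
    - [0.18,-0.234,-0.06,0]
  claw: 0

```text
t: 1.1
ee_pos: [294.8, -311.1, 292.4]
eef_rot: [-3.1, -0.506, 0.001]
ft_force: [1.3, -0.2, 0.5]
opening: 0.154
grip_force: 0.0
```

play_rows:
  commands:
    - [0.025,-0.032,0,0]
    - [0.05,-0.065,0,0]
    - [0.08,-0.104,0,0]
    - [0.11,-0.143,0,0]
    - [0.14,-0.182,0,0]
    - [0.17,-0.22,0,0]
    - [0.2,-0.259,0,0]
    - [0.225,-0.292,0,0]
    - [0.25,-0.324,0,0]
    - [0.27,-0.35,0,0]

```text
t: 2.1
ee_pos: [439.2, 106.6, 292.5]
eef_rot: [-3.1, -0.508, 0.001]
ft_force: [0.5, 0.1, 0.3]
opening: 0.005
grip_force: 0.0
```

play_rows:
  commands:
    - [0.02,-0.026,0,0]
    - [0.035,-0.045,0,0]
    - [0.045,-0.058,0,0]
    - [0.0485,-0.063,0,0]
    - [0.0485,-0.063,0,0]
    - [0.0485,-0.063,0,0]
    - [0.0485,-0.063,0,0]

```text
t: 2.8
ee_pos: [465.3, 178.5, 293.3]
eef_rot: [3.101, 0.505, -0.0]
ft_force: [0.1, 0.3, 0.4]
opening: 0.009
grip_force: 0.0
```

play_rows:
  commands:
    - [0,0,0.02,0]
    - [0,0,0.05,0]
    - [0,0,0.08,0]
    - [0,0,0.11,0]
    - [0,0,0.14,0]
    - [0,0,0.17,0]
    - [0,0,0.195,0]
    - [0,0,0.21,0]
    - [0,0,0.22,0]
    - [0,0,0.223,0]

```text
t: 3.8
ee_pos: [465.3, 178.8, 69.7]
eef_rot: [3.1, 0.505, -0.002]
ft_force: [-0.1, 0.0, 0.4]
opening: 0.004
grip_force: 0.0
```

```bash
python3 - <<'E'
from h import *
import cv2
a=ctrl.camera("scene");b=ctrl.camera("top")
cv2.imwrite("pics/chk.png",cv2.resize(np.hstack([a[120:300,230:470],b[120:300,180:420]])[:,:,::-1],(800,300)))
E
```

```text
(no output)
```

View pics/chk.png

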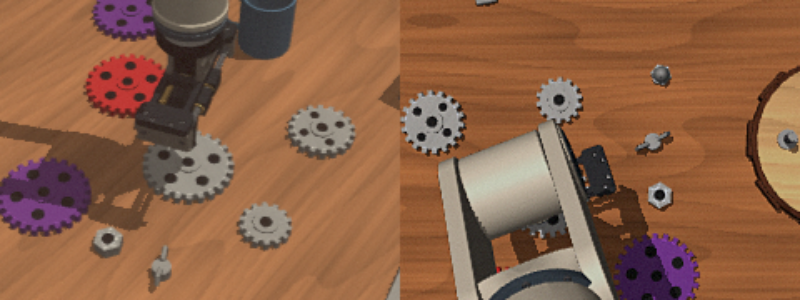

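The fingertips sit over the steel wheel's middle with a gap beneath, tips at about (190,150) in the scene crop. I'll hold there, then lift.

play_rows:
  commands:
    - [0,0,0,0]
    - [0,0,0,0]
    - [0,0,0,0]
    - [0,0,0,0]
    - [0,0,0,0]
    - [0,0,0,0]
    - [0,0,0,0]
    - [0,0,0,0]
    - [0,0,0,0]
    - [0,0,0,0]

```text
t: 4.9
ee_pos: [465.6, 179.5, 70.3]
eef_rot: [-3.1, -0.506, 0.0]
ft_force: [0.7, -0.9, -0.1]
opening: 0.005
grip_force: 0.0
```

play_rows:
  commands:
    - [0,0,0,0]
    - [0,0,0,0]
    - [0,0,0,0]
    - [0,0,0,0]
    - [0,0,0,0]
    - [0,0,0,0]
    - [0,0,0,0]
    - [0,0,0,0]
    - [0,0,0,0]
    - [0,0,0,0]

```text
t: 5.9
ee_pos: [465.6, 179.5, 70.3]
eef_rot: [3.1, 0.506, 0.0]
ft_force: [0.3, -0.3, 0.3]
opening: 0.007
grip_force: 0.0
```

play_rows:
  commands:
    - [0,0,0,0]
    - [0,0,0,0]
    - [0,0,-0.02,0]
    - [0,0,-0.05,0]
    - [0,0,-0.085,0]
    - [0,0,-0.12,0]
    - [0,0,-0.155,0]
    - [0,0,-0.185,0]
    - [0,0,-0.2,0]
    - [0,0,-0.2,0]

```text
t: 6.9
ee_pos: [466.8, 179.9, 272.6]
eef_rot: [-3.1, -0.506, -0.007]
ft_force: [0.9, -0.7, -0.8]
opening: 0.004
grip_force: 0.0
```

play_rows:
  commands:
    - [-0.002,0.02,0,0]
    - [-0.005,0.05,0,0]
    - [-0.009,0.09,0,0]
    - [-0.013,0.13,0,0]
    - [-0.017,0.17,0,0]
    - [-0.021,0.21,0,0]
    - [-0.025,0.25,0,0]
    - [-0.029,0.285,0,0]
    - [-0.031,0.31,0,0]
    - [-0.033,0.33,0,0]

```text
t: 7.9
ee_pos: [538.8, -145.5, 268.5]
eef_rot: [-3.1, -0.504, 0.003]
ft_force: [0.2, 0.4, -0.6]
opening: 0.007
grip_force: 0.0
```

play_rows:
  commands:
    - [-0.001,0.008,0,0]
    - [-0.001,0.0105,0,0]
    - [-0.001,0.0105,0,0]
    - [-0.001,0.0105,0,0]
    - [-0.001,0.0105,0,0]

```text
t: 8.4
ee_pos: [541.6, -153.3, 270.3]
eef_rot: [-3.1, -0.508, -0.0]
ft_force: [-0.9, 0.2, 0.2]
opening: 0.001
grip_force: 0.0
```

play_rows:
  commands:
    - [0,0,0.02,0]
    - [0,0,0.05,0]
    - [0,0,0.08,0]
    - [0,0,0.105,0]
    - [0,0,0.125,0]
    - [0,0,0.135,0]
    - [0,0,0.14,0]
    - [0,0,0.14,0]
    - [0,0,0.14,0]
    - [0,0,0.14,0]

```text
t: 9.4
ee_pos: [542.3, -154.3, 131.3]
eef_rot: [3.1, 0.506, 0.002]
ft_force: [-0.8, -0.2, 0.1]
opening: 0.005
grip_force: 0.0
```

play_rows:
  commands:
    - [0,0,0,0]
    - [0,0,0,0]
    - [0,0,0,0]
    - [0,0,0,0]
    - [0,0,0,0]
    - [0,0,0,0]
    - [0,0,0,0]
    - [0,0,0,0]
    - [0,0,0,0]
    - [0,0,0,0]

```text
t: 10.4
ee_pos: [541.7, -154.1, 130.3]
eef_rot: [-3.1, -0.506, 0.0]
ft_force: [-0.7, 0.3, -0.5]
opening: 0.006
grip_force: 0.0
```

play_rows:
  commands:
    - [0,0,0,0]
    - [0,0,0,0]
    - [0,0,0,0]
    - [0,0,0,0]
    - [0,0,0,0]
    - [0,0,0,0]
    - [0,0,0,0]
    - [0,0,0,0]
    - [0,0,0,0]
    - [0,0,0,0]

```text
t: 11.4
ee_pos: [541.7, -154.2, 130.3]
eef_rot: [-3.1, -0.506, 0.0]
ft_force: [0.3, -0.0, -0.3]
opening: -0.001
grip_force: 0.0
```

play_rows:
  commands:
    - [0,0,0,0]
    - [0,0,0,0]
    - [0,0,-0.02,0]
    - [0,0,-0.05,0]
    - [0,0,-0.08,0]
    - [0,0,-0.11,0]
    - [0,0,-0.13,0]
    - [0,0,-0.14,0]
    - [0,0,-0.14,0]
    - [0,0,-0.14,0]

```text
t: 12.4
ee_pos: [541.2, -154.0, 269.3]
eef_rot: [-3.1, -0.506, 0.002]
ft_force: [0.5, -0.6, 0.7]
opening: 0.003
grip_force: 0.0
```

play_rows:
  commands:
    - [0.007,-0.02,0,0]
    - [0.016,-0.05,0,0]
    - [0.028,-0.085,0,0]
    - [0.039,-0.12,0,0]
    - [0.049,-0.15,0,0]
    - [0.055,-0.168,0,0]
    - [0.0575,-0.176,0,0]
    - [0.0575,-0.176,0,0]
    - [0.0575,-0.176,0,0]
    - [0.0575,-0.176,0,0]

```text
t: 13.4
ee_pos: [540.1, 30.0, 270.0]
eef_rot: [3.1, 0.505, -0.001]
ft_force: [-0.3, 0.8, 0.2]
opening: 0.002
grip_force: 0.0
```

Next is the descent to z = 84 over the wing nut, a hold, then a final lift to about 300.

play_rows:
  commands:
    - [0,0,0.02,0]
    - [0,0,0.05,0]
    - [0,0,0.08,0]
    - [0,0,0.11,0]
    - [0,0,0.14,0]
    - [0,0,0.165,0]
    - [0,0,0.18,0]
    - [0,0,0.186,0]
    - [0,0,0.186,0]
    - [0,0,0.186,0]

```text
t: 14.4
ee_pos: [540.8, 30.6, 85.0]
eef_rot: [3.1, 0.506, 0.002]
ft_force: [-0.0, -0.7, 0.7]
opening: 0.003
grip_force: 0.0
```

play_rows:
  commands:
    - [0,0,0,0]
    - [0,0,0,0]
    - [0,0,0,0]
    - [0,0,0,0]
    - [0,0,0,0]
    - [0,0,0,0]
    - [0,0,0,0]
    - [0,0,0,0]
    - [0,0,0,0]
    - [0,0,0,0]

```text
t: 15.4
ee_pos: [540.2, 31.0, 84.3]
eef_rot: [-3.101, -0.506, -0.0]
ft_force: [-0.3, -0.6, -0.9]
opening: 0.006
grip_force: 0.0
```

play_rows:
  commands:
    - [0,0,0,0]
    - [0,0,0,0]
    - [0,0,0,0]
    - [0,0,0,0]
    - [0,0,0,0]
    - [0,0,0,0]
    - [0,0,0,0]
    - [0,0,0,0]
    - [0,0,0,0]
    - [0,0,0,0]

```text
t: 16.4
ee_pos: [540.2, 31.0, 84.3]
eef_rot: [-3.1, -0.506, 0.0]
ft_force: [-0.6, 0.0, -0.3]
opening: 0.007
grip_force: 0.0
```

play_rows:
  commands:
    - [0,0,0,0]
    - [0,0,0,0]
    - [0,0,-0.02,0]
    - [0,0,-0.05,0]
    - [0,0,-0.085,0]
    - [0,0,-0.12,0]
    - [0,0,-0.155,0]
    - [0,0,-0.185,0]
    - [0,0,-0.21,0]
    - [0,0,-0.216,0]

```text
t: 17.4
ee_pos: [541.5, 31.1, 303.2]
eef_rot: [3.1, 0.506, 0.007]
ft_force: [0.0, 0.1, 0.3]
opening: 0.006
grip_force: 0.0
```

play_rows:
  commands:
    - [0,0,0,0]
    - [0,0,0,0]
    - [0,0,0,0]
    - [0,0,0,0]
    - [0,0,0,0]

```text
t: 17.9
ee_pos: [540.0, 31.0, 299.5]
eef_rot: [-3.1, -0.506, 0.002]
ft_force: [-0.1, 0.0, 0.2]
opening: 0.004
grip_force: 0.0
```

```bash
python3 -c "
from bench import ctrl
s=ctrl.observe();print(s['t'],s['ee_pos'])
if s['ee_pos'][2]>270: print(ctrl.hand_in())"
```

```text
17.9 [539.95354218  30.97436345 299.46922705]
the job is handed in; nothing more can be done
None
```

The arm pointed at the large steel wheel, the bare stub and the wing nut in that order, each for over 2 s with no sign of contact in the force readings; the job was handed in at 17.9 s with the hand at 30 cm, but no verdict came back.

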